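Jack up the trailer arm and hold it

TASK

Set the small blue jack on the bench so that its round saddle is squarely under the yellow-marked lift point of the trailer's suspension arm. Pump the handle once to settle the arm on it: push it all the way down, then let it come all the way back up. Then push the handle fully down again and finish while still holding it down, so that only the jack keeps the arm raised; do not lift the arm by hand, and leave the other things on the bench where they are.

Things in the scene. Friction and masses are not known exactly. Their poses are not given: they have to be found in the camera images.
- jack: Small blue lever jack, loose, up to 0.96 kg. Origin: base underside below its block; x points from handle to saddle end, z up. Base 340 long (x -205 to +135), 70 wide, 8 thick. Block to grasp: x -37 to +37, 46 wide in y, up to 70 high, vertical sides. Column 38 wide, 48 high, at x +100 carries the saddle. May be slid or lifted. Pressing the handle does not tip it.
- jack_saddle: Round black saddle with an orange rim, 48 across, on the jack's ram at jack x +100, y 0. It only moves straight up out of the jack: 0 to 38 mm, in proportion to the handle's angle; it sinks again as the handle rises.
- saddle_top (a point): Centre of the saddle's flat top: 80 above the bench with the handle up, 118 with the handle fully down.
- jack_handle: Pump handle: steel bar with a flat black rubber paddle. Origin on its hinge: jack x -50, y 0, 58 high, hinge along jack y. Bar runs to jack -x, 0.45 rad above level at rest (spring returns it), down 0.55 rad to a stop 0.10 below level. Its orientation equals the jack's at rest. Pressing the paddle takes 3 N, and 7 to 11 N with the arm on the saddle.
- handle_pad (a point): Centre of the paddle's upper face, 150 from the hinge along the bar and 6 above the bar's centre line. The paddle is 66 long, 46 wide, 12 thick. This point is about 129 above the bench at rest and about 49 when the handle is fully down.
- trailer_fixture: Grey steel bracket bolted to the bench that carries the trailer arm; 150 x 150 foot, 162 high. Origin on the bench below the arm's hinge; its -x axis points along the arm to the hub, z up. Fixed.
- trailer_arm: Dark steel suspension bar 290 long, 36 wide, 30 high, hinged in the bracket 115 above the bench (origin on hinge, bar along own -x, level at rest on a stop), swings up only. Wheel hub 94 across on its +y side, 270 from the hinge; the -y side is free: the jack comes in there, square to the arm. Presses with 8 to 15 N at the lift point. Robot must not touch it.
- lift_point (a point): Centre of the underside of the round yellow lift pad, 32 across, under the arm 200 from the hinge; a yellow band 44 long round the arm marks the place from above. 91.5 above the bench at rest, so 11.5 above the lowered saddle; about 118 when jacked up.
- grease_tin: Bystander: tin with green label, 72 across, 75 high. Origin under its centre.
- spray_bottle: Bystander: white bottle with red cap, 54 across, 145 high. Origin under its centre.
- nut_tray: Bystander: open aluminium tray 75 x 75 x 35. Origin under its centre.
- wrench: Bystander: steel wrench 170 long lying behind the handle end of the jack.
- screwdriver: Bystander: screwdriver lying beyond the arm.
- bearing: Bystander: steel bearing ring 62 across, 18 high.
- socket: Bystander: steel socket 28 across, 42 high, standing.

How it is judged (in metres and radians):
On the way, in this order (a step that is already met when the one before it is completed fails the run):
1. the jack stands on the bench with its lowered saddle under the lift point (within 15 mm) (horizontal distance between saddle_top and lift_point below 0.015 m and height (world z) of jack below 0.004 m and angle between jack's own z axis and vertical below 0.05 rad and linear speed of jack below 0.03 m/s and height (world z) of lift_point below 0.096 m and z of handle_pad in the frame of jack above 0.11 m), for 0.3 s.
2. the handle is pumped down and the jack raises the arm (z of handle_pad in the frame of jack below 0.061 m and height (world z) of lift_point above 0.106 m and contact force between jack_saddle and trailer_arm above 2 N), for 0.1 s.
3. the handle comes back up and the arm is down again (z of handle_pad in the frame of jack above 0.117 m and height (world z) of lift_point below 0.096 m), for 0.1 s.
At the end, for the whole second after the job is handed in: The robot still presses the handle down (paddle within 12 mm of its lowest), the lift point is over 106 mm above the bench and carried by the saddle, centred within 20 mm; the jack stands flat, the arm is at rest and untouched by the robot (all of step 2 and (contact force between jack_handle and the fingers above 1 N or contact force between jack_handle and the arm above 1 N) and horizontal distance between saddle_top and lift_point below 0.02 m and contact force between each of the fingers, the arm and trailer_arm below 0.5 N and angle between jack's own z axis and vertical below 0.05 rad and height (world z) of jack below 0.004 m and linear speed of trailer_arm below 0.03 m/s); the arm keeps its last pose, push and grip.
It fails at once if the robot handles the trailer arm itself (over 3 N) (contact force between any of the fingers, the arm and trailer_arm above 3 N).
It fails at once if another thing on the bench is moved by more than 30 mm (distance of any of grease_tin, spray_bottle, nut_tray, wrench, screwdriver, bearing, socket from where it was at the start of the episode above 0.03 m).
It also fails if it takes over 58 s, if anything falls off the work surface, if the arm or the gripper's body presses on something with over 40 N, if the wrist force passes 120 N, or if a joint passes its speed limit or range.

ROBOT

A 7-joint arm with a two-finger parallel gripper is mounted at the origin on the work surface. World frame = base frame: x ahead of the robot, y to its left, z up, the work surface at z = 0. Lengths are in mm, angles in rad, forces in N, time in s.
With the tool pointing down it reaches from about 350 to 900 mm from the base axis. Payload 7.2 kg.
Tool frame: the origin (TCP) lies midway between the tips of the shut fingers; the grasp point (between the pads) lies 19 mm behind it (env.hold_point_z is the distance from the TCP to the grasp point, in mm); x points along the fingers, y is the direction in which the jaws open and shut, and the axes are right-handed (so a half turn about x gives the same grasp; the last joint's range is limited). The gripper opens to 85 mm and grips with 20 to 120 N. Pads are 22 mm wide; open, the fingers measure 114 mm over their backs; the gripper's body (76 mm by 85 mm) begins 54 mm behind the grasp point. The pads swing forward as they close: fully open they stand 13 mm farther back than shut.
Start: joints at [1.115, 0.411, -0.013, 1.596, 0.006, 1.134, -0.082], TCP at [236.334, -578.597, 231.297] pointing down, gripper open.
Joint ranges: [-2.95, 2.95], [-0.29, 1.99], [-1.47, 1.44], [0.14, 2.54], [-1.03, 4.17], [0.13, 1.85], [-2.86, 2.86]. Speed limits (rad/s): [2.39, 2.39, 3.01, 3.01, 3.14, 3.14, 3.14].

INTERFACE

Orientations are given as a 3x3 rotation matrix whose columns are the frame's x, y, z axes.
In Python, from bench import env, optics gives the robot as it stands. The module is installed in compiled form; this text tells all that it offers.
- The arm moves only by the tool servo_tool, never from a script. Its argument "targets" is a list of rows, each an object with "slide": the shift along the tool's x, y, z scaled (see below), a list of three; "dr": the turn, a rotation vector about the tool's x, y, z scaled (see below), a list of three. In form: [{"slide": [x, y, z], "dr": [ax, ay, az]}, ...]. A call has 1 to 20 rows; each row shifts and turns the commanded pose from where the row before left it, along the tool's axes as they then stand; what a row does not reach is not made up. The controller multiplies each number of a shift by 0.04 m and each number of a turn by 0.1 rad. A row lasts 1/12 s, in which the tool goes at most 41.7 mm and 7.16 degrees, less where a joint would pass 70% of its speed; a pose out of reach is approached as far as the arm can. A call with a number of a shift or a turn outside -1 to 1 is refused whole. A call with a gripper value outside its range is refused whole. "fingers" is the closure, from 0 (fully open) to 1 (shut), set as the call begins (left out, the last holds). The fingers move at their own pace and stop on an object; "force" is the grip in N (left out, the last holds). Time passes only in rows, so rows that do not move let the fingers close. It gives the time, the measured TCP pose, the force and the opening at its end, in the units of the state.
- env.sense(): the state, without advancing time (a new reading comes with each control period).
- optics.read_camera(name): name is "scene" or "side" or "wrist"; returns the picture (480x640x3 uint8, red, green, blue); there is no depth.
- optics.camera_info(name): a dict with "K" (3x3 intrinsics, pixels), "rvec" (rotation vector, rad) and "tvec" (3), from world to camera coordinates, as OpenCV has them; the wrist camera has in their place "T_tool_cam" (4x4, takes a point from camera to tool coordinates, whose origin is the TCP and whose axes are the tool frame's). Camera axes: x right, y down, z forward; pixel columns grow to the right and rows downward; lengths in mm; the calibration is good to about 2 mm. The wrist camera is an equidistant fisheye: a pixel r from the principal point sees the ray r / f radians off the axis. A picture is of the moment at which its call begins: read the wrist's pose just before it. camera_info takes no time and is no camera call.
- env.sign_off(): hands the job in, once; it reports no verdict.
Trained networks look in the newest picture that a camera, given by its name, has taken for a name from the list of things; names that differ only in an ending like _2 or _b are one class to them, and where a whole thing is asked for, a point or a joint stands for the part that bears it (a point fixed in the world has none). Each returns a list of dicts, best first, with "confidence" (0 to 1); they miss things now and then, are a little off and sometimes report something else, mostly with a low value. They report only what shows in the picture. A call takes as long as a camera call.
- optics.cut_out(thing, camera): "region" (480x640 bool, what is visible of it) and "at" ([row, column] in pixels, amid what is visible of it).
- optics.spot_point(thing, camera): "at" ([row, column] in pixels: a listed point, or the origin of a listed thing).
The state is a dict: "t": time; "qpos": joint angles; "qvel": joint speeds; "effort": joint torques, N m; "ee_pos": TCP position; "tool_rot": TCP orientation; "wrist_force": force on the tool from outside, world axes, zero at the start; "torque": the same for the moment, N m; "opening": finger opening in mm.
Only numpy, scipy, OpenCV 4.12 (cv2) and the standard library are available. Lean on these libraries where they do the work, as an engineer would, in place of code of your own. Each camera call takes 0.05 s, during which the arm holds its last target.

## Working session

There is one attempt and no reset: what is moved stays moved. The work goes in short steps, Python scripts to look and compute and a tool call to move; the robot and the scene stay as the last step left them, time stands still between calls to the robot, and variables do not carry over. Pictures are saved under pics/ and viewed, and the job is handed in when it is done.

Besides the shell and the picture viewer there is one more tool, called as name(argument=value, ...) on one line, values as JSON. servo_tool: Moves the arm, as the interface text tells. Shifts and turns lie within -1 to 1; 1 stands for 0.04 m of shift or 0.1 rad of turn. Its arguments: {"type":"object","properties":{"targets":{"type":"array"},"fingers":{"type":"number"},"force":{"type":"number"}},"required":["targets"]}

```bash
mkdir -p pics; ls
python3 - <<'E'
from bench import env, optics
import cv2,numpy as np
s=env.sense(); print(s['t'],s['ee_pos'],s['tool_rot'],s['opening'],s['wrist_force'])
for n in ["scene","side","wrist"]:
    im=optics.read_camera(n); cv2.imwrite(f"pics/{n}0.png",im[:,:,::-1]); print(n,optics.camera_info(n))
E
```

```text
pics
0.0 [ 236.13773309 -578.12062629  230.44200721] [[-7.15180826e-04  3.78271235e-01 -9.25694529e-01]
 [ 1.49126851e-03 -9.25693333e-01 -3.78271898e-01]
 [-9.99998632e-01 -1.65099191e-03  9.79341407e-05]] 85.40363155740529 [-0.90004915  0.0283692  -0.830763  ]
scene {'K': array([[480.67971133,   0.        , 316.63853151],
       [  0.        , 480.67971133, 233.35608705],
       [  0.        ,   0.        ,   1.        ]]), 'rvec': array([ 0.62349135,  2.79964002, -0.90938265]), 'tvec': array([ 517.10148368, -128.30565157, 1269.44546219])}
side {'K': array([[531.20181857,   0.        , 320.49759182],
       [  0.        , 531.20181857, 242.64777238],
       [  0.        ,   0.        ,   1.        ]]), 'rvec': array([ 0.97368735, -2.29621015,  1.18780154]), 'tvec': array([381.93351974, 338.04993804, 877.87862089])}
wrist {'K': array([[371.64829954,   0.        , 319.80097898],
       [  0.        , 371.64829954, 244.26605146],
       [  0.        ,   0.        ,   1.        ]]), 'T_tool_cam': array([[ 1.57601154e-03, -2.90687636e-01,  9.56816709e-01,
        -1.42741855e+02],
       [ 9.99998245e-01,  1.42720854e-03, -1.21354162e-03,
         1.23007726e+00],
       [-1.01281544e-03,  9.56816943e-01,  2.90689375e-01,
        -7.37704131e+01],
       [ 0.00000000e+00,  0.00000000e+00,  0.00000000e+00,
         1.00000000e+00]])}
```

View pics/scene0.png

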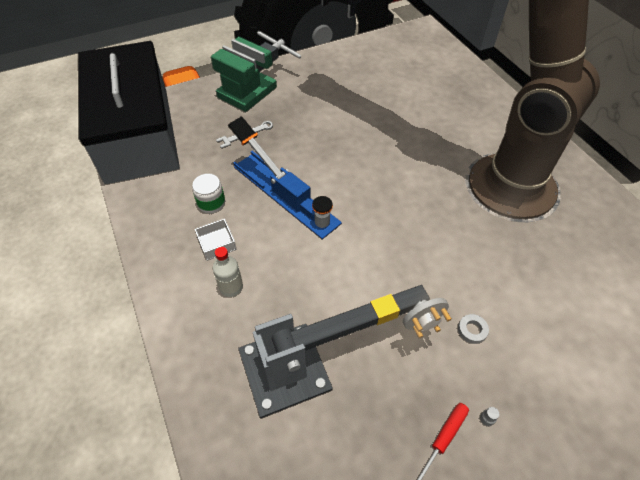

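View pics/side0.png

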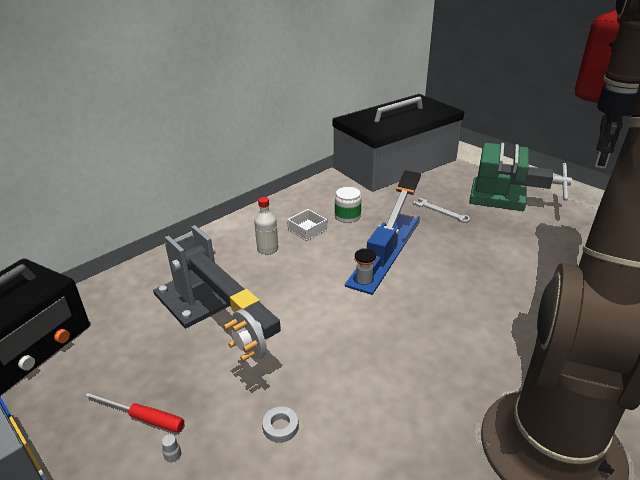

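View pics/wrist0.png

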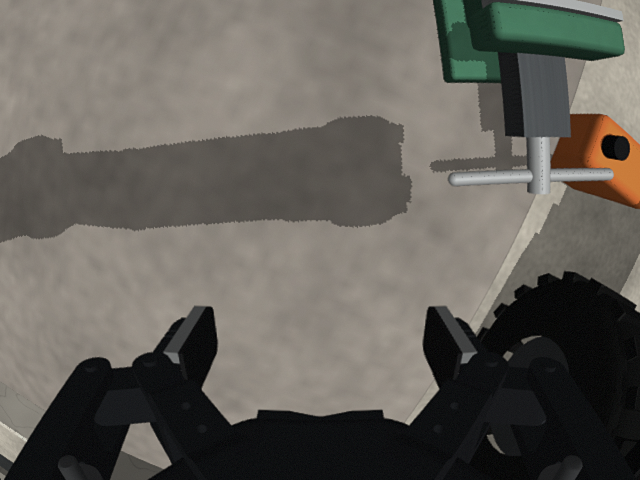

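The scene picture shows the jack at about (290,190) with its saddle at (322,207) and its paddle at (243,130). The yellow band is at (385,308), and the tin, tray and bottle stand left of the path. Next I measure these.

```bash
cat > h.py <<'E'
from bench import env, optics
import cv2,numpy as np
def ray(cam,rc):
    i=optics.camera_info(cam); K=i['K']
    if cam=='wrist':
        s=env.sense(); T=i['T_tool_cam']
        d=np.array([(rc[1]-K[0,2])/K[0,0],(rc[0]-K[1,2])/K[1,1]]); th=np.linalg.norm(d)
        v=np.array([*(d/th*np.sin(th)),np.cos(th)])
        R=np.array(s['tool_rot']); return R@T[:3,3]+s['ee_pos'], R@(T[:3,:3]@v)
    R=cv2.Rodrigues(np.array(i['rvec']))[0]
    v=np.array([(rc[1]-K[0,2])/K[0,0],(rc[0]-K[1,2])/K[1,1],1])
    return -R.T@i['tvec'], R.T@v
def at_z(cam,rc,z):
    o,d=ray(cam,rc); return o+d*(z-o[2])/d[2]
def tri(r1,r2):
    A=[];b=[]
    for o,d in (r1,r2):
        d=d/np.linalg.norm(d);P=np.eye(3)-np.outer(d,d);A.append(P);b.append(P@o)
    return np.linalg.lstsq(np.vstack(A),np.hstack(b),rcond=None)[0]
def proj(cam,p):
    i=optics.camera_info(cam)
    return cv2.projectPoints(np.array(p,float).reshape(-1,3),i['rvec'],i['tvec'],i['K'],None)[0].reshape(-1,2)
E
python3 - <<'E'
from h import *
np.set_printoptions(precision=1,suppress=True)
Z=dict(saddle_top=80,handle_pad=129,jack=0,jack_handle=58,lift_point=91.5,trailer_fixture=0,trailer_arm=115,grease_tin=0,spray_bottle=0,nut_tray=0,wrench=3,bearing=0,socket=0)
for n,z in Z.items():
    r={}
    for c in ["scene","side"]:
        o=optics.spot_point(n,c)
        if o:
            r[c]=ray(c,o[0]['at']); print(n,c,np.array(o[0]['at']),round(o[0]['confidence'],2),at_z(c,o[0]['at'],z))
    if len(r)==2: print('   tri',tri(r['scene'],r['side']))
print(env.sense()['t'])
E
```

```text
saddle_top scene [201.5 323.2] 0.7 [ 506.5 -101.    80. ]
saddle_top side [254.2 365.1] 0.61 [509.8 -97.9  80. ]
   tri [508.  -97.2  82.7]
handle_pad scene [127.4 245.3] 0.97 [ 597.7 -366.8  129. ]
handle_pad side [184.1 404.9] 0.62 [ 599.  -342.8  129. ]
   tri [ 601.3 -352.6  131.6]
jack scene [201.6 294.4] 0.84 [ 544.3 -191.9    0. ]
jack side [261.2 381.3] 0.73 [ 534.3 -187.2    0. ]
   tri [ 542.  -197.6   -8.7]
jack_handle scene [177.3 282.3] 0.71 [ 557.4 -232.3   58. ]
jack_handle side [227.7 384.9] 0.71 [ 570.5 -237.8   58. ]
   tri [ 560.2 -224.3   68.4]
lift_point scene [316.9 383.2] 0.59 [530.9 223.4  91.5]
lift_point side [313.3 248. ] 0.64 [527.7 215.7  91.5]
   tri [529.  218.6  89.2]
trailer_fixture scene [364.3 291.8] 0.61 [721.5 202.    0. ]
trailer_fixture side [296.7 197.8] 0.59 [738.3 208.7   0. ]
   tri [723.8 211.6  14.1]
trailer_arm scene [343.6 289.1] 0.76 [723.2 205.7 115. ]
trailer_arm side [257.  194.8] 0.64 [727.2 203.5 115. ]
   tri [723.4 206.1 117.8]
grease_tin scene [203.9 210.4] 0.86 [ 742.4 -276.5    0. ]
grease_tin side [217.5 350.2] 0.93 [ 727.2 -278.3    0. ]
   tri [ 740.7 -290.8  -13.4]
spray_bottle scene [289.3 229.7] 0.66 [779.3 -18.2   0. ]
spray_bottle side [246.9 266.9] 0.58 [780.2 -25.7   0. ]
   tri [778.7 -21.7   0.1]
nut_tray scene [241.9 218.1] 0.65 [ 761.9 -154.3    0. ]
nut_tray side [232.3 307.1] 0.82 [ 757.1 -144.1    0. ]
   tri [ 762.4 -152.2   -3.1]
wrench scene [133.3 244.7] 0.62 [ 572.8 -484.3    3. ]
wrench side [214.3 444. ] 0.63 [ 552.2 -470.3    3. ]
   tri [ 569. -500.  -15.]
bearing scene [334.5 471.8] 0.73 [349.5 304.3   0. ]
bearing side [427.9 281.4] 0.78 [340.4 296.5   0. ]
   tri [344.5 298.   -7.3]
socket scene [416.6 488.6] 0.67 [420.8 457.2   0. ]
socket side [455.1 174.1] 0.71 [423.9 457.4   0. ]
   tri [422.  457.7   2.7]
1.45
```

Run:
```python
from h import *
a=cv2.imread('pics/scene0.png'); b=cv2.imread('pics/side0.png')
z=lambda im,x,y,w,h,k:cv2.resize(im[y:y+h,x:x+w],None,fx=k,fy=k,interpolation=cv2.INTER_CUBIC)
cv2.imwrite('pics/z1.png',z(a,220,110,130,130,4.5))
cv2.imwrite('pics/z2.png',z(a,230,270,250,150,3.2))
cv2.imwrite('pics/z3.png',z(b,335,165,100,135,4.4))
cv2.imwrite('pics/z4.png',z(b,150,220,150,150,4))
```

```text
(no output)
```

View pics/z1.png

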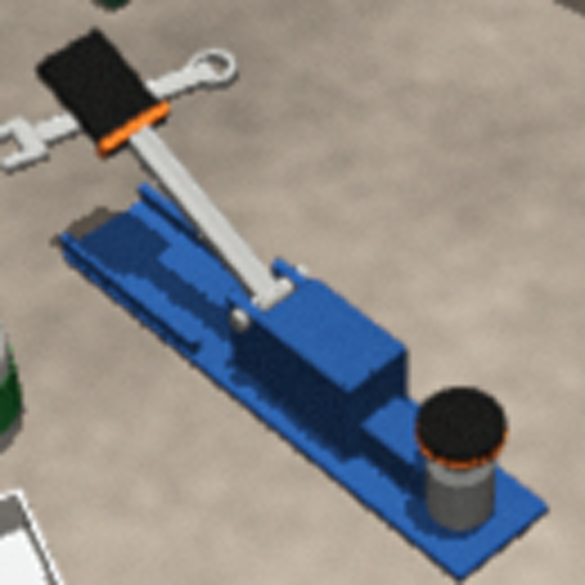

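View pics/z2.png

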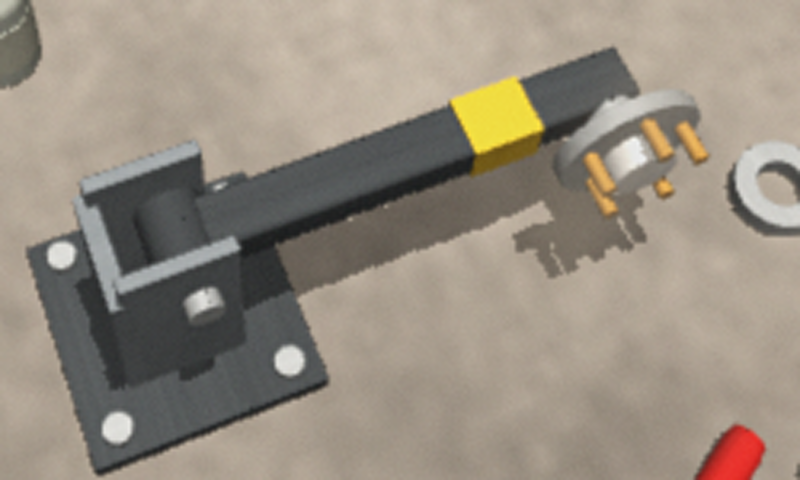

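View pics/z3.png

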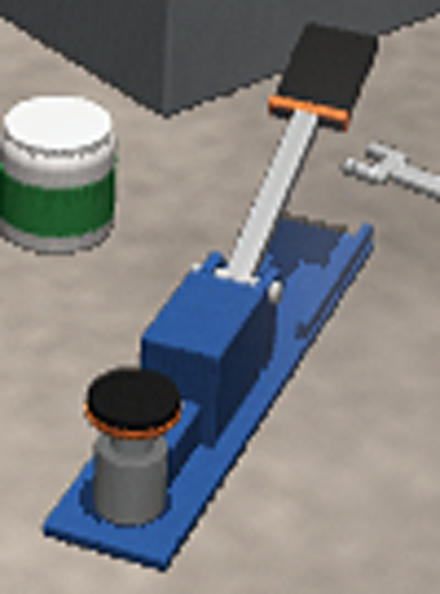

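View pics/z4.png

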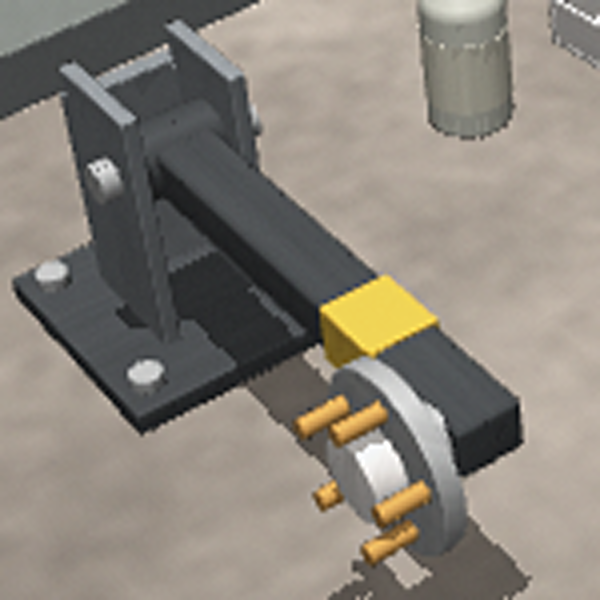

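```bash
cat > fit.py <<'E'
from h import *
from scipy.optimize import least_squares
np.set_printoptions(precision=2,suppress=True)
def fit(obs,x0):
    def res(p):
        c,s=np.cos(p[2]),np.sin(p[2]);R=np.array([[c,-s,0],[s,c,0],[0,0,1]]);out=[]
        for cam,P,uv in obs: out.append(proj(cam,R@np.array(P)+[p[0],p[1],0])[0]-uv)
        return np.ravel(out)
    r=least_squares(res,x0,loss='soft_l1'); return r.x,r.fun.reshape(-1,2)
cv=lambda p,k,o:((p[0]+.5)/k-.5+o[0],(p[1]+.5)/k-.5+o[1])
E
python3 - <<'E'
from fit import *
a=.45;d=lambda s,y:(-50-s*np.cos(a)+6*np.sin(a)*1, y, 58+s*np.sin(a)+6*np.cos(a))
S=lambda p:cv(p,4.5,(220,110)); D=lambda p:cv(p,4.4,(335,165))
J=[('scene',(135,35,8),S((547,507))),('scene',(135,-35,8),S((460,573))),('scene',(37,23,70),S((407,350))),('scene',(37,-23,70),S((350,388))),('scene',(100,0,80),S((461,422))),('scene',d(183,-23),S((38,70))),('scene',d(183,23),S((98,30))),
('side',(135,35,8),D((161,560))),('side',(135,-35,8),D((45,528))),('side',(37,23,70),D((217,360))),('side',(37,-23,70),D((142,340))),('side',(100,0,80),D((133,398))),('side',d(183,-23),D((308,25))),('side',d(183,23),D((378,40)))]
for sub in (J,J[:7],J[7:]):
    p,f=fit(sub,[540,-195,1.9]);print('jack',p);print(f.tolist() if sub is J else '')
    c,s=np.cos(p[2]),np.sin(p[2]);print('saddle',p[0]+100*c,p[1]+100*s)
S=lambda p:cv(p,3.2,(230,270)); D=lambda p:cv(p,4,(150,220))
F=[('scene',(-178,-18.5,131),S((450,102))),('scene',(-222,-18.5,131),S((515,78))),('scene',(-222,18.5,131),S((543,125))),('scene',(-178,18.5,131),S((473,157))),('scene',(-290,-18,130),S((613,47))),
('side',(-178,18.5,131),D((320,313))),('side',(-178,-18.5,131),D((385,276))),('side',(-222,-18.5,131),D((440,322))),('side',(-222,18.5,131),D((375,360))),('side',(-290,-18,130),D((520,400)))]
for sub in (F,F[:5],F[5:]):
    p,f=fit(sub,[725,206,0]);print('fix',p);print(f.tolist() if sub is F else '')
    c,s=np.cos(p[2]),np.sin(p[2]);print('lift',p[0]-200*c,p[1]-200*s)
E
```

```text
jack [ 543.8  -190.93    1.91]
[[1.1463271351492494, -0.33584888150596726], [0.4771340643671351, 1.2558671021014618], [0.8082127043835499, -0.7648050077166886], [-0.23388904910530073, 0.9341068986625203], [0.4676081552272535, -0.09946792098261881], [-0.401768052321529, -1.5643656766432628], [0.5460975481646244, -1.304871112251277], [0.6751572304063984, 0.5531402055029844], [-1.2456088170827684, -0.7733880171433611], [0.26298935909221655, -0.5262756771513466], [-0.984584034942543, -0.8451689056259397], [-0.225587389225268, -0.7302547945270987], [-0.811132511993776, -1.04457413415048], [0.19437217560550835, -0.9902727506872679]]
saddle 510.2463898411606 -96.72737686351711
jack [ 545.06 -190.64    1.92]

saddle 511.25797204397276 -96.52741035837616
jack [ 541.64 -189.51    1.91]

saddle 508.30817463200566 -95.23044741079404
fix [729.2  205.52  -0.07]
[[0.02549635670641237, -0.3651461861587677], [0.3743383175521444, -0.2135293558372382], [0.3453268488578942, 1.1873851743254136], [1.1837168817697261, -1.1328956871554965], [0.9144202380911111, -1.135896063310554], [-0.33538194550089884, -1.46388523717917], [-0.07885204688136582, -0.43903530577216543], [-0.9128522355656514, -0.48412061750974544], [-1.3901674748956907, -1.2978060717387052], [0.3522045529769571, -0.4155994315880207]]
lift 529.6604259180243 219.0869976321424
fix [730.62 205.27  -0.07]

lift 531.1228711908573 219.3944910977048
fix [726.83 208.52  -0.06]

lift 527.1564332237442 219.9598253760125
```

servo_tool(targets=[{"slide":[0,-0.337,-0.6],"dr":[0,0,0]},{"slide":[0,-0.337,-0.6],"dr":[0,0,0]},{"slide":[0,-0.337,-0.6],"dr":[0,0,0]},{"slide":[0,-0.337,-0.6],"dr":[0,0,0]},{"slide":[0,-0.337,-0.6],"dr":[0,0,0]},{"slide":[0,-0.337,-0.6],"dr":[0,0,0]},{"slide":[0,-0.337,-0.6],"dr":[0,0,0]},{"slide":[0,-0.337,-0.6],"dr":[0,0,0]},{"slide":[0,-0.337,-0.6],"dr":[0,0,0]},{"slide":[0,-0.337,-0.6],"dr":[0,0,0]},{"slide":[0,-0.337,-0.6],"dr":[0,0,0]},{"slide":[0,-0.337,-0.6],"dr":[0,0,0]},{"slide":[0,-0.337,-0.6],"dr":[0,0,0]},{"slide":[0,-0.337,-0.6],"dr":[0,0,0]},{"slide":[0,-0.337,-0.6],"dr":[0,0,0]},{"slide":[0,-0.337,-0.6],"dr":[0,0,0]},{"slide":[0,-0.337,-0.6],"dr":[0,0,0]},{"slide":[0,-0.337,-0.6],"dr":[0,0,0]}], fingers=0)

```text
t: 2.95
ee_pos: [545.2, -189.5, 231.4]
tool_rot: [[0.0, 0.378, -0.926], [-0.0, -0.926, -0.378], [-1.0, 0.0, -0.0]]
wrist_force: [0.9, 0.0, 0.6]
opening: 85.4
```

servo_tool(targets=[{"slide":[0,0,0],"dr":[-0.85,0,0]},{"slide":[0,0,0],"dr":[-0.85,0,0]},{"slide":[0,0,0],"dr":[-0.85,0,0]},{"slide":[0,0,0],"dr":[-0.85,0,0]},{"slide":[0,0,0],"dr":[-0.85,0,0]},{"slide":[0,0,0],"dr":[-0.85,0,0]},{"slide":[0,0,0],"dr":[-0.85,0,0]},{"slide":[0,0,0],"dr":[-0.85,0,0]},{"slide":[0,0,0],"dr":[-0.85,0,0]},{"slide":[0,0,0],"dr":[-0.85,0,0]},{"slide":[0,0,0],"dr":[-0.85,0,0]},{"slide":[0,0,0],"dr":[-0.85,0,0]},{"slide":[0,0,0],"dr":[-0.85,0,0]},{"slide":[0,0,0],"dr":[-0.85,0,0]},{"slide":[0,0,0],"dr":[-0.85,0,0]},{"slide":[0,0,0],"dr":[-0.85,0,0]},{"slide":[0,0,0],"dr":[-0.85,0,0]},{"slide":[0,0,0],"dr":[-0.8,0,0]}])

```text
t: 4.45
ee_pos: [544.5, -190.7, 231.3]
tool_rot: [[0.0, 0.941, 0.339], [-0.0, 0.339, -0.941], [-1.0, 0.0, 0.0]]
wrist_force: [-0.6, -0.3, 0.1]
opening: 85.5
```

Run:
```python
from h import *
np.set_printoptions(precision=4,suppress=True)
im=optics.read_camera("wrist"); cv2.imwrite("pics/w1.png",im[:,:,::-1])
s=env.sense(); print(s['t'],s['ee_pos'],s['tool_rot'],s['qpos'])
```

```text
4.5 [ 544.4745 -190.7458  231.298 ] [[-0.      0.9389  0.3442]
 [-0.0002  0.3442 -0.9389]
 [-1.     -0.0001  0.0001]] [ 0.6492  0.3796 -0.5196  1.6897  0.2054  1.1268  0.423 ]
```

View pics/w1.png

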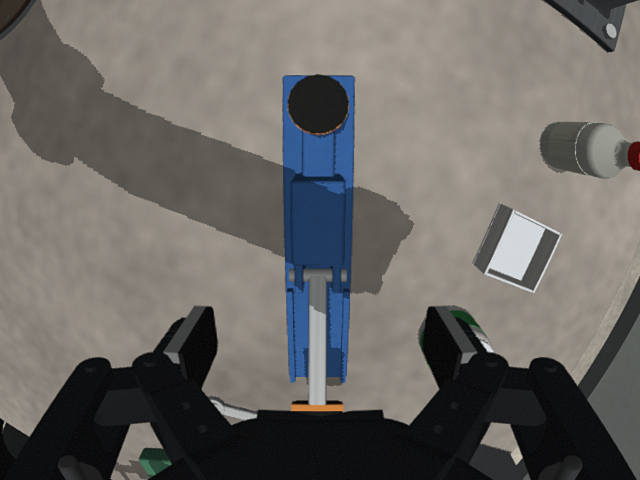

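The wrist view shows the jack upright and centred between the fingers. The saddle is at (318,104) and the block spans columns 292–345. I'll check the pose with this camera.

Run:
```python
from h import *
np.set_printoptions(precision=1,suppress=True)
for n,rc,z in [('saddle',(104,318),80),('blk front L',(179,292),70),('blk front R',(179,345),70),('baseL',(75,283),8),('baseR',(75,354),8),('pivotL',(275,290),58),('pivotR',(275,346),58)]:
    p=at_z('wrist',rc,z);s=env.sense();R=np.array(s['tool_rot']);print(n,p,'tool',R.T@(p-s['ee_pos']))
```

```text
saddle [509.3 -99.7  80. ] tool [151.3  -1.7 -97.6]
blk front L [ 510.1 -164.    70. ] tool [161.3 -23.1 -37. ]
blk front R [ 550.9 -149.    70. ] tool [161.3  20.4 -37. ]
baseL [464.9 -78.1   8. ] tool [ 223.3  -35.9 -133.2]
baseR [529.3 -54.5   8. ] tool [ 223.3   32.7 -133.2]
pivotL [ 536.6 -249.1   58. ] tool [173.3 -27.4  52.1]
pivotR [ 584.7 -231.4   58. ] tool [173.3  23.8  52. ]
```

servo_tool(targets=[{"slide":[0.5,-0.04,0],"dr":[0,0,0]},{"slide":[0.5,0,0],"dr":[0,0,0]},{"slide":[0.5,0,0],"dr":[0,0,0]},{"slide":[0.5,0,0],"dr":[0,0,0]},{"slide":[0.5,0,0],"dr":[0,0,0]},{"slide":[0.5,0,0],"dr":[0,0,0]},{"slide":[0.5,0,0],"dr":[0,0,0]},{"slide":[0.5,0,0],"dr":[0,0,0]},{"slide":[0.4,0,0],"dr":[0,0,0]},{"slide":[0.3,0,0],"dr":[0,0,0]},{"slide":[0.12,0,0],"dr":[0,0,0]},{"slide":[0,0,0],"dr":[0,0,0]},{"slide":[0,0,0],"dr":[0,0,0]}])

```text
t: 5.58
ee_pos: [543.4, -191.2, 39.0]
tool_rot: [[0.0, 0.942, 0.335], [-0.0, 0.335, -0.942], [-1.0, 0.0, 0.0]]
wrist_force: [-0.3, -0.3, -0.3]
opening: 85.3
```

servo_tool(targets=[{"slide":[0,0,0],"dr":[0,0,0]},{"slide":[0,0,0],"dr":[0,0,0]},{"slide":[0,0,0],"dr":[0,0,0]},{"slide":[0,0,0],"dr":[0,0,0]},{"slide":[0,0,0],"dr":[0,0,0]},{"slide":[0,0,0],"dr":[0,0,0]},{"slide":[0,0,0],"dr":[0,0,0]},{"slide":[0,0,0],"dr":[0,0,0]},{"slide":[0,0,0],"dr":[0,0,0]},{"slide":[0,0,0],"dr":[0,0,0]},{"slide":[0,0,0],"dr":[0,0,0]},{"slide":[0,0,0],"dr":[0,0,0]}], fingers=1, force=60)

```text
t: 6.58
ee_pos: [543.0, -191.6, 39.4]
tool_rot: [[0.0, 0.942, 0.335], [-0.001, 0.335, -0.942], [-1.0, -0.0, 0.001]]
wrist_force: [-2.6, -0.2, 5.8]
opening: 45.4
```

Run:
```python
from h import *
np.set_printoptions(precision=4,suppress=True)
im=optics.read_camera("wrist"); cv2.imwrite("pics/w2.png",im[:,:,::-1])
s=env.sense(); print(s['t'],s['ee_pos'],s['tool_rot'],s['opening'],s['wrist_force'])
```

```text
6.6333 [ 543.0384 -191.5836   39.4471] [[ 0.0004  0.9422  0.3351]
 [-0.001   0.3351 -0.9422]
 [-1.      0.      0.001 ]] 45.248838440745125 [-2.0498  0.4191  6.0206]
```

View pics/w2.png

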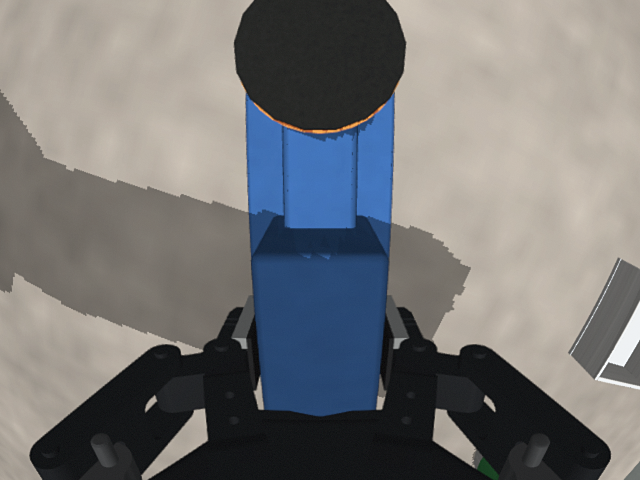

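The block is held: the opening is 45.3 mm against the block's 46. I lift it slightly, carry it, turn it, and stop short to check.

servo_tool(targets=[{"slide":[-0.1,0,0],"dr":[0,0,0]},{"slide":[-0.1,0,0],"dr":[0,0,0]},{"slide":[0,0,-0.3],"dr":[0,0,0]},{"slide":[0,0,-0.5],"dr":[0,0,0]},{"slide":[0,0,-0.5],"dr":[0,0,0]},{"slide":[0,0,-0.5],"dr":[0,0,0]},{"slide":[0,0,-0.5],"dr":[0,0,0]},{"slide":[0,0,-0.5],"dr":[0,0,0]},{"slide":[0,0,-0.5],"dr":[0,0,0]},{"slide":[0,0,-0.5],"dr":[0,0,0]},{"slide":[0,0,-0.2],"dr":[0,0,0]},{"slide":[0,0,0],"dr":[0.5,0,0]},{"slide":[0,0,0],"dr":[0.6,0,0]},{"slide":[0,0,0],"dr":[0.6,0,0]},{"slide":[0,0,0],"dr":[0.6,0,0]},{"slide":[0,0,0],"dr":[0.6,0,0]},{"slide":[0,0,0],"dr":[0.6,0,0]},{"slide":[0,0,0],"dr":[0.585,0,0]},{"slide":[0,0,0],"dr":[0,0,0]}])

```text
t: 8.22
ee_pos: [488.9, -40.2, 46.3]
tool_rot: [[-0.001, 0.998, -0.069], [0.0, -0.069, -0.998], [-1.0, -0.001, 0.0]]
wrist_force: [-0.1, -0.5, -8.8]
opening: 45.0
```

servo_tool(targets=[{"slide":[0,0.113,-0.45],"dr":[0,0,0]},{"slide":[0,0.113,-0.45],"dr":[0,0,0]},{"slide":[0,0.113,-0.45],"dr":[0,0,0]},{"slide":[0,0.113,-0.45],"dr":[0,0,0]},{"slide":[0,0.113,-0.45],"dr":[0,0,0]},{"slide":[0,0,0],"dr":[0,0,0]},{"slide":[0,0,0],"dr":[0,0,0]},{"slide":[0,0,0],"dr":[0,0,0]}])

```text
t: 8.88
ee_pos: [517.2, 47.5, 46.1]
tool_rot: [[-0.001, 0.998, -0.065], [-0.001, -0.065, -0.998], [-1.0, -0.001, 0.001]]
wrist_force: [0.1, -0.0, -9.0]
opening: 45.0
```

Run:
```python
from h import *
np.set_printoptions(precision=4,suppress=True)
for c in ['scene','side','wrist']:
  im=optics.read_camera(c); cv2.imwrite(f"pics/{c}3.png",im[:,:,::-1])
s=env.sense(); print(s['t'],s['ee_pos'],s['tool_rot'],s['opening'],s['wrist_force'],s['qpos'])
```

```text
9.0333 [517.4577  46.7406  46.319 ] [[-0.0006  0.9977 -0.0673]
 [-0.0007 -0.0673 -0.9977]
 [-1.     -0.0006  0.0007]] 44.90906390964093 [-0.3792 -0.8554 -9.0128] [ 0.1029  0.5061 -0.365   1.9987  0.2779  0.685  -0.5045]
```

View pics/scene3.png

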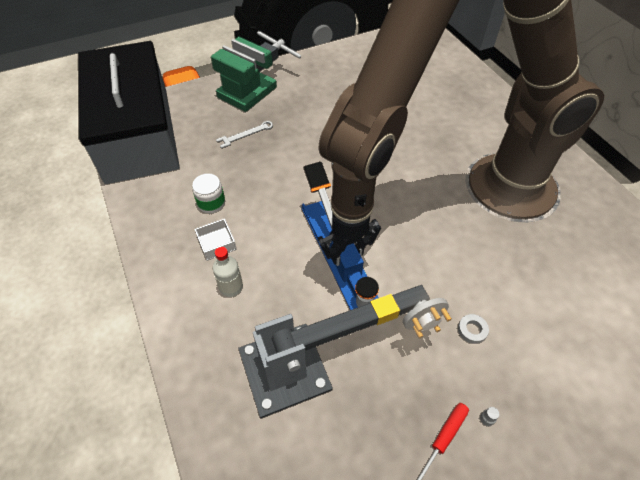

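View pics/side3.png

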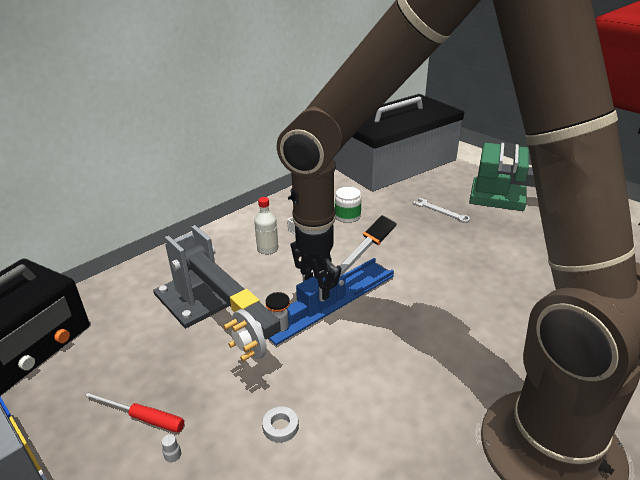

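View pics/wrist3.png

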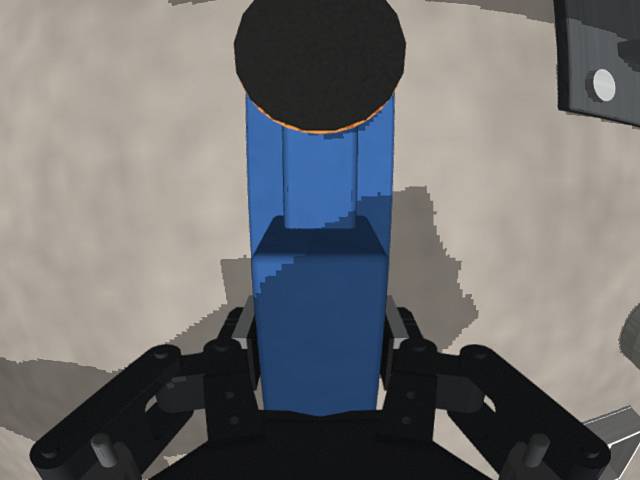

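The jack hangs level and in line with the arm in all three views, with the saddle at about (367,287) in the scene view. I cross-check the saddle and lift point with the networks before going in.

Run:
```python
from h import *
np.set_printoptions(precision=1,suppress=True)
s=env.sense();R=np.array(s['tool_rot']);p=s['ee_pos']+R@[0,0,-100];p[2]=87
print('pred saddle',p)
for c in ['scene','side']:
    print(c,'pred px',proj(c,p))
    o=optics.spot_point('saddle_top',c)
    for d in o[:2]: print('  saddle',d['at'],d['confidence'],at_z(c,d['at'],87))
    o=optics.spot_point('lift_point',c)
    for d in o[:2]: print('  lift',d['at'],d['confidence'],at_z(c,d['at'],91.5))
    o=optics.cut_out('jack_saddle',c)
    if o: print('  cut',o[0]['at'],o[0]['confidence'],np.argwhere(o[0]['region']).min(0),np.argwhere(o[0]['region']).max(0))
a=cv2.imread('pics/scene3.png'); b=cv2.imread('pics/side3.png')
z=lambda im,x,y,w,h,k:cv2.resize(im[y:y+h,x:x+w],None,fx=k,fy=k,interpolation=cv2.INTER_CUBIC)
cv2.imwrite('pics/z5.png',np.hstack([z(a,340,260,80,80,5),z(b,220,270,80,80,5)]))
```

```text
pred saddle [524.2 146.5  87. ]
scene pred px [[367.2 285.8]]
  saddle [284.9, 370.8] 0.9 [516.4 147.7  87. ]
  lift [313.9, 385.2] 0.63 [524.1 219.4  91.5]
  cut [287.3, 366.0] 0.74 [277 355] [297 378]
side pred px [[277.  299.3]]
  saddle [298.5, 276.1] 0.66 [527.2 146.3  87. ]
  lift [311.5, 244.8] 0.58 [536.1 217.   91.5]
  cut [297.9, 279.0] 0.56 [291 266] [314 289]
```

View pics/z5.png

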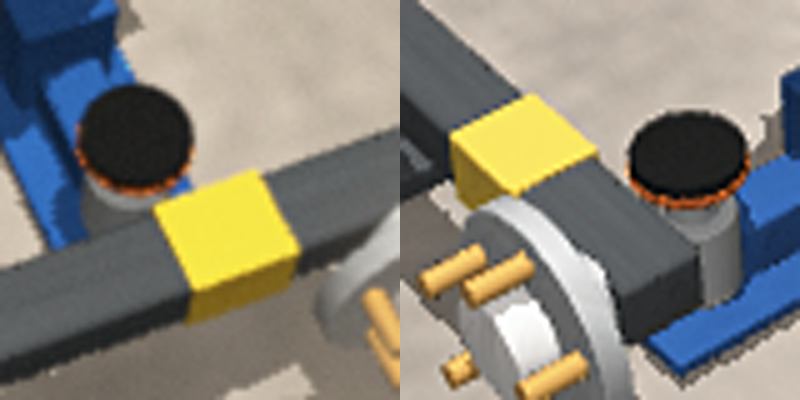

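The predicted saddle position agrees with the picture to within 1 px in both views. I lower to just above the bench, slide in 73 mm, set down and release.

servo_tool(targets=[{"slide":[0.08,0,0],"dr":[0,0,0]},{"slide":[0.08,0,0],"dr":[0,0,0]},{"slide":[0,0,-0.2],"dr":[0,0,0]},{"slide":[0,0,-0.3],"dr":[0,0,0]},{"slide":[0,0,-0.3],"dr":[0,0,0]},{"slide":[0,0,-0.3],"dr":[0,0,0]},{"slide":[0,0,-0.3],"dr":[0,0,0]},{"slide":[0,0,-0.25],"dr":[0,0,0]},{"slide":[0,0,-0.175],"dr":[0,0,0]},{"slide":[0,0,0],"dr":[0,0,0]},{"slide":[0,0,0],"dr":[0,0,0]},{"slide":[0.01,0,0],"dr":[0,0,0]},{"slide":[0,0,0],"dr":[0,0,0]}])

```text
t: 10.42
ee_pos: [522.7, 119.7, 39.5]
tool_rot: [[-0.0, 0.998, -0.068], [-0.001, -0.068, -0.998], [-1.0, -0.0, 0.001]]
wrist_force: [-0.7, 0.3, -9.2]
opening: 45.3
```

Run:
```python
from h import *
np.set_printoptions(precision=4,suppress=True)
for c in ['scene','side']:
  im=optics.read_camera(c); cv2.imwrite(f"pics/{c}4.png",im[:,:,::-1])
s=env.sense(); print(s['t'],s['ee_pos'],s['tool_rot'],s['opening'],s['wrist_force'])
p=s['ee_pos']+np.array(s['tool_rot'])@[0,0,-100];print(p)
a=cv2.imread('pics/scene4.png'); b=cv2.imread('pics/side4.png')
z=lambda im,x,y,w,h,k:cv2.resize(im[y:y+h,x:x+w],None,fx=k,fy=k,interpolation=cv2.INTER_CUBIC)
cv2.imwrite('pics/z6.png',np.hstack([z(a,320,240,100,100,4),z(b,200,240,100,100,4)]))
```

```text
10.5167 [522.7228 119.7719  39.6381] [[-0.0002  0.9977 -0.0677]
 [-0.0005 -0.0677 -0.9977]
 [-1.     -0.0001  0.0006]] 45.1854769607596 [ 0.9039 -0.3831 -8.9911]
[529.4945 219.5423  39.5829]
```

View pics/z6.png

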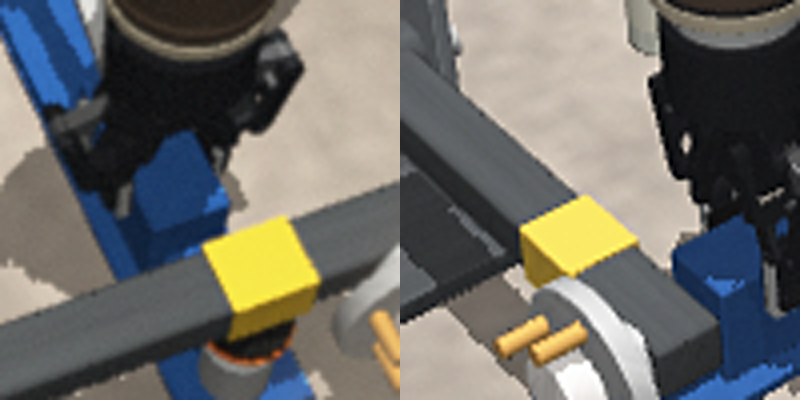

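servo_tool(targets=[{"slide":[0.02,0,0],"dr":[0,0,0]},{"slide":[0.01,0,0],"dr":[0,0,0]},{"slide":[0,0,0],"dr":[0,0,0]},{"slide":[0,0,0],"dr":[0,0,0]}])

```text
t: 10.85
ee_pos: [522.8, 119.9, 39.4]
tool_rot: [[0.0, 0.998, -0.067], [-0.001, -0.067, -0.998], [-1.0, 0.0, 0.001]]
wrist_force: [-3.8, -3.9, 6.4]
opening: 45.1
```

Run:
```python
from h import *
print(proj('scene',[529.5,219.5,80]),proj('scene',[[529.5-24,219.5,79],[529.5+24,219.5,79]]), [env.sense()[k] for k in('ee_pos','wrist_force')])
```

```text
[[382.17966186 317.58610269]] [[392.56676913 313.16993748]
 [371.55287447 322.50761956]] [array([522.80551311, 119.89495439,  39.43954041]), array([-3.81205916, -3.85108666,  6.41893236])]
```

The jack is on the bench and the wrist force now pushes upward. Release.

servo_tool(targets=[{"slide":[0,0,0],"dr":[0,0,0]},{"slide":[0,0,0],"dr":[0,0,0]},{"slide":[0,0,0],"dr":[0,0,0]},{"slide":[0,0,0],"dr":[0,0,0]},{"slide":[0,0,0],"dr":[0,0,0]},{"slide":[0,0,0],"dr":[0,0,0]},{"slide":[0,0,0],"dr":[0,0,0]},{"slide":[-0.2,0,0],"dr":[0,0,0]},{"slide":[-0.5,0,0],"dr":[0,0,0]},{"slide":[-0.5,0,0],"dr":[0,0,0]},{"slide":[-0.5,0,0],"dr":[0,0,0]},{"slide":[-0.5,0,0],"dr":[0,0,0]},{"slide":[-0.5,0,0],"dr":[0,0,0]},{"slide":[-0.5,0,0],"dr":[0,0,0]},{"slide":[-0.5,0,0],"dr":[0,0,0]},{"slide":[-0.5,0,0],"dr":[0,0,0]},{"slide":[-0.3,0,0],"dr":[0,0,0]},{"slide":[0,0,0],"dr":[0,0,0]}], fingers=0)

```text
t: 12.35
ee_pos: [524.0, 121.3, 221.9]
tool_rot: [[0.005, 0.998, -0.066], [0.001, -0.066, -0.998], [-1.0, 0.005, -0.001]]
wrist_force: [0.2, 0.2, 0.3]
opening: 85.6
```

Run:
```python
from h import *
np.set_printoptions(precision=4,suppress=True)
for c in ['scene','side','wrist']:
  im=optics.read_camera(c); cv2.imwrite(f"pics/{c}5.png",im[:,:,::-1])
s=env.sense(); print(s['t'],s['ee_pos'],s['tool_rot'],s['opening'],s['wrist_force'])
```

```text
12.5 [522.2846 120.5424 218.0679] [[-0.0005  0.9978 -0.0664]
 [-0.0003 -0.0664 -0.9978]
 [-1.     -0.0005  0.0004]] 85.32632308298616 [-0.4746  0.5708 -0.1362]
```

View pics/wrist5.png

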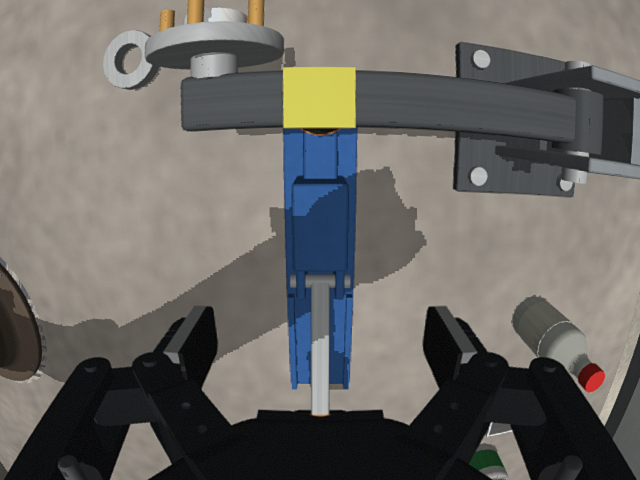

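View pics/scene5.png

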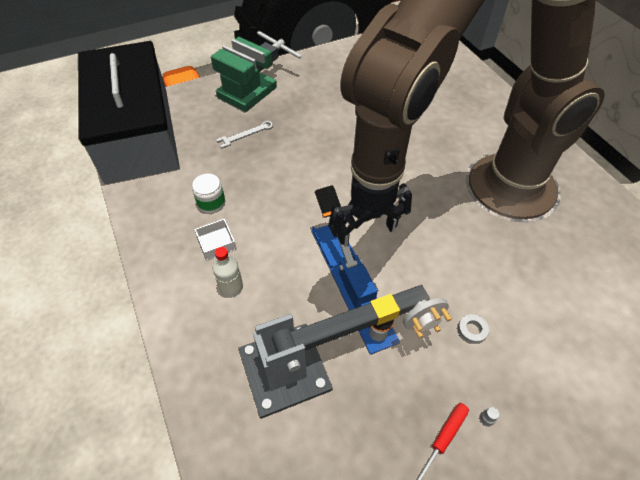

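The wrist view shows the jack centred under the band: band columns 284–356, jack centre column 319. I check the depth from this view too.

Run:
```python
from h import *
s=env.sense();R=np.array(s['tool_rot'])
for n,rc,z in [('band near L',(128,284),131),('band near R',(128,356),131),('band far',(67,320),131),('blk front',(179,293),70),('blkR',(179,346),70),('arm near',(128,200),130),('pivotL',(282,291),58),('pivotR',(282,349),58)]:
    p=at_z('wrist',rc,z);print(n,np.round(p,1),np.round(R.T@(p-s['ee_pos']),1))
```

```text
band near L [505.7 199.3 131. ] [ 87.1 -21.8 -77.5]
band near R [549.5 196.4 131. ] [ 87.   22.2 -77.5]
band far [530.1 235.7 131. ] [  87.     0.2 -115.5]
blk front [503.8 160.3  70. ] [148.1 -21.  -38.5]
blkR [545.4 157.5  70. ] [148.   20.7 -38.5]
arm near [452.  205.2 130. ] [ 88.1 -75.7 -79.8]
pivotL [493.4  68.7  58. ] [160.1 -25.3  53.5]
pivotR [544.6  65.4  58. ] [160.1  26.   53.5]
```

servo_tool(targets=[{"slide":[0,0,0.42],"dr":[0,0,0]},{"slide":[0,0,0.42],"dr":[0,0,0]},{"slide":[0,0,0.42],"dr":[0,0,0]},{"slide":[0,0,0.42],"dr":[0,0,0]},{"slide":[0,0,0.42],"dr":[0,0,0]},{"slide":[0,0,0.42],"dr":[0,0,0]},{"slide":[0,0,0.42],"dr":[0,0,0]},{"slide":[0,0,0.42],"dr":[0,0,0]},{"slide":[0,0,0.42],"dr":[0,0,0]},{"slide":[0,0,0.42],"dr":[0,0,0]},{"slide":[0,0,0.42],"dr":[0,0,0]},{"slide":[0,0,0],"dr":[0,0,0]},{"slide":[0,0,0],"dr":[0,0,0]},{"slide":[0,0,0],"dr":[0,0,0]}], fingers=1, force=60)

```text
t: 13.67
ee_pos: [510.1, -62.8, 217.8]
tool_rot: [[-0.001, 0.998, -0.066], [0.001, -0.066, -0.998], [-1.0, -0.001, -0.001]]
wrist_force: [-0.3, 0.5, -1.1]
opening: -0.1
```

Run:
```python
from h import *
np.set_printoptions(precision=4,suppress=True)
for c in ['scene','side','wrist']:
  im=optics.read_camera(c); cv2.imwrite(f"pics/{c}6.png",im[:,:,::-1])
s=env.sense(); print(s['t'],s['ee_pos'],s['tool_rot'],s['opening'],s['wrist_force'],s['qpos'])
for c in ['scene','side']:
  for d in optics.spot_point('handle_pad',c)[:1]: print(c,d['at'],d['confidence'],at_z(c,d['at'],129))
  print(proj(c,[510.6,-62.2,129]))
```

```text
13.8167 [510.4039 -62.5003 218.253 ] [[-0.0004  0.9979 -0.0648]
 [ 0.0004 -0.0648 -0.9979]
 [-1.     -0.0004 -0.0004]] 0.07110963028474325 [ 0.0594  0.2116 -0.2591] [ 0.3204  0.26   -0.3494  1.8596  0.1017  1.0398 -0.1347]
scene [198.1, 329.4] 0.56 [507.6391 -67.3994 129.    ]
[[329.2274 200.1501]]
side [244.0, 351.8] 0.85 [510.8356 -54.4282 129.    ]
[[354.3715 242.5839]]
```

View pics/wrist6.png

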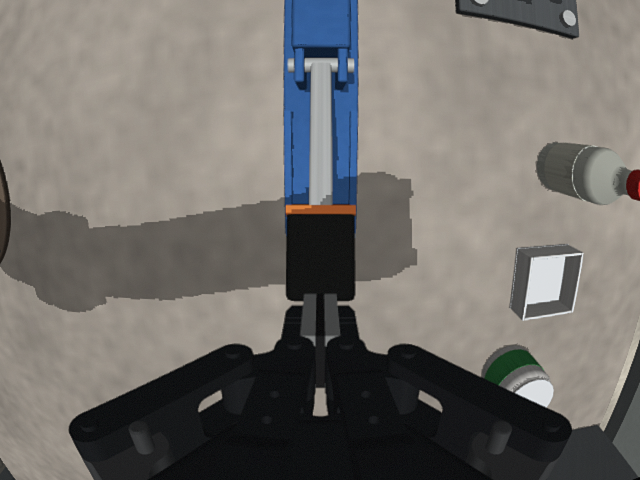

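View pics/side6.png

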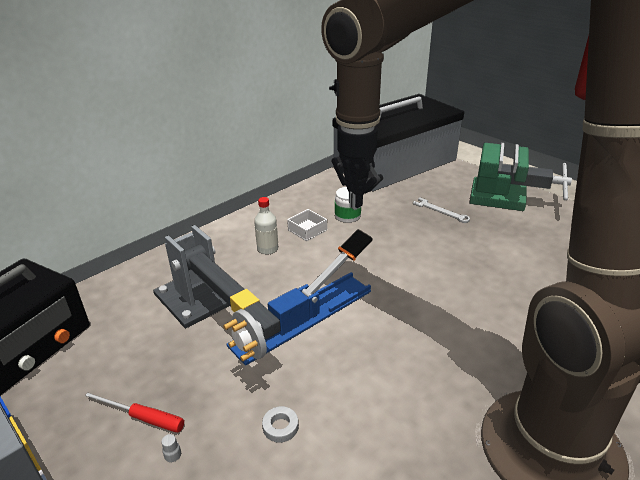

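The paddle is centred under the closed fingers (columns 287–354). I descend to just above it, then push down along its arc.

servo_tool(targets=[{"slide":[0.4,0,0],"dr":[0,0,0]},{"slide":[0.5,0,0],"dr":[0,0,0]},{"slide":[0.5,0,0],"dr":[0,0,0]},{"slide":[0.35,0,0],"dr":[0,0,0]},{"slide":[0.2,0,0],"dr":[0,0,0]},{"slide":[0.1,0,0],"dr":[0,0,0]},{"slide":[0.1,0,0],"dr":[0,0,0]},{"slide":[0.1,0,0],"dr":[0,0,0]},{"slide":[0,0,0],"dr":[0,0,0]}])

```text
t: 14.67
ee_pos: [511.1, -63.7, 128.8]
tool_rot: [[0.001, 0.998, -0.066], [-0.0, -0.066, -0.998], [-1.0, 0.001, 0.0]]
wrist_force: [-0.4, 1.3, 3.1]
opening: 0.1
```

servo_tool(targets=[{"slide":[0.12,0,0.057],"dr":[0,0,0]},{"slide":[0.125,0,0.058],"dr":[0,0,0]},{"slide":[0.13,0,0.058],"dr":[0,0,0]},{"slide":[0.137,0,0.046],"dr":[0,0,0]},{"slide":[0.137,0,0.046],"dr":[0,0,0]},{"slide":[0.136,0,0.045],"dr":[0,0,0]},{"slide":[0.15,0,0.032],"dr":[0,0,0]},{"slide":[0.15,0,0.032],"dr":[0,0,0]},{"slide":[0.16,0,0.031],"dr":[0,0,0]},{"slide":[0.13,0,0.011],"dr":[0,0,0]},{"slide":[0.13,0,0.011],"dr":[0,0,0]},{"slide":[0,0,0],"dr":[0,0,0]}])

```text
t: 15.67
ee_pos: [510.0, -80.2, 67.8]
tool_rot: [[0.001, 0.998, -0.066], [0.001, -0.066, -0.998], [-1.0, 0.001, -0.001]]
wrist_force: [2.3, 2.7, 7.2]
opening: -0.1
```

Run:
```python
from h import *
np.set_printoptions(precision=4,suppress=True)
for c in ['scene','side','wrist']:
  im=optics.read_camera(c); cv2.imwrite(f"pics/{c}7.png",im[:,:,::-1])
s=env.sense(); print(s['t'],s['ee_pos'],s['opening'],s['wrist_force'])
```

```text
15.8167 [510.0325 -80.2125  68.4421] -0.03245131525834421 [1.2234 3.4306 6.3321]
```

View pics/wrist7.png

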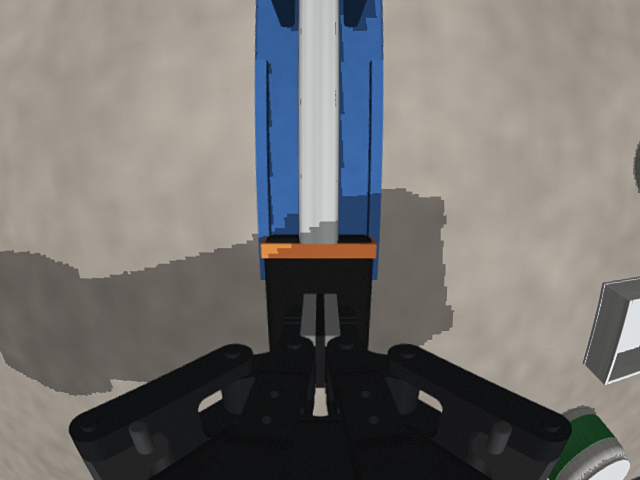

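View pics/side7.png

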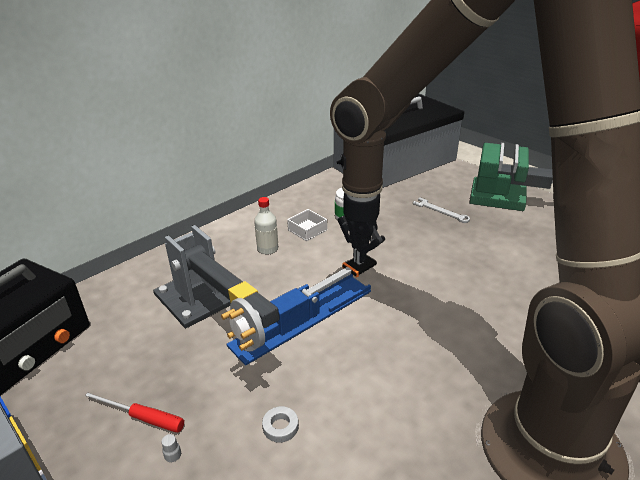

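servo_tool(targets=[{"slide":[0.1,0,0],"dr":[0,0,0]},{"slide":[0.1,0,0],"dr":[0,0,0]},{"slide":[0.1,0,0],"dr":[0,0,0]},{"slide":[0.1,0,0],"dr":[0,0,0]},{"slide":[0.06,0,0],"dr":[0,0,0]},{"slide":[0,0,0],"dr":[0,0,0]},{"slide":[0,0,0],"dr":[0,0,0]}])

```text
t: 16.4
ee_pos: [510.0, -80.4, 50.1]
tool_rot: [[0.001, 0.998, -0.066], [0.0, -0.066, -0.998], [-1.0, 0.001, -0.0]]
wrist_force: [0.4, 2.8, 7.6]
opening: -0.4
```

servo_tool(targets=[{"slide":[0.03,0,0],"dr":[0,0,0]},{"slide":[0.03,0,0],"dr":[0,0,0]},{"slide":[0,0,0],"dr":[0,0,0]},{"slide":[0,0,0],"dr":[0,0,0]},{"slide":[0,0,0],"dr":[0,0,0]}])

```text
t: 16.82
ee_pos: [510.2, -80.3, 48.9]
tool_rot: [[0.002, 0.998, -0.066], [-0.0, -0.066, -0.998], [-1.0, 0.002, -0.0]]
wrist_force: [-3.0, 2.8, 20.4]
opening: 0.1
```

Run:
```python
from h import *
np.set_printoptions(precision=4,suppress=True)
for c in ['scene','side','wrist']:
  im=optics.read_camera(c); cv2.imwrite(f"pics/{c}8.png",im[:,:,::-1])
s=env.sense(); print(s['t'],s['ee_pos'],s['opening'],s['wrist_force'])
a=cv2.imread('pics/scene8.png'); b=cv2.imread('pics/side8.png')
z=lambda im,x,y,w,h,k:cv2.resize(im[y:y+h,x:x+w],None,fx=k,fy=k,interpolation=cv2.INTER_CUBIC)
cv2.imwrite('pics/z8.png',np.hstack([z(a,300,180,130,180,3),z(b,200,230,130,180,3)]))
```

```text
16.9667 [510.1951 -80.3296  48.8415] 0.10280249474232692 [-2.8079  3.1876 19.5841]
```

View pics/z8.png

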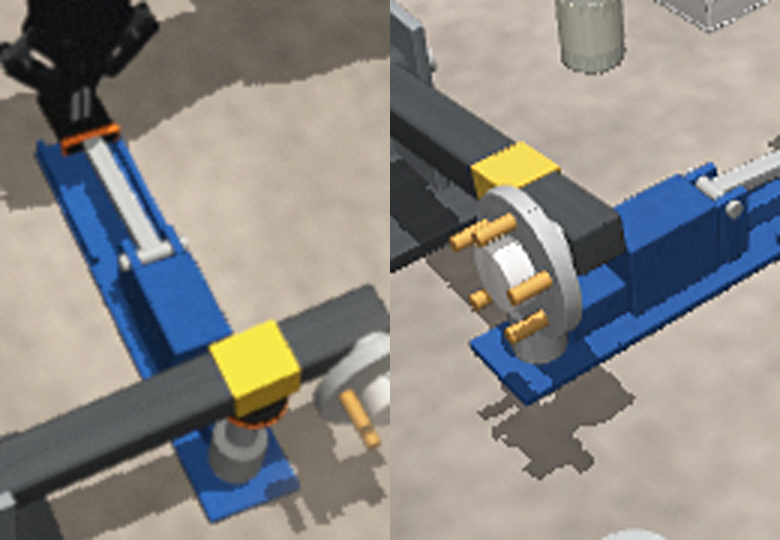

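At the stop, with about 20 N on the paddle, the arm is visibly raised on the saddle. Now let the handle come back up along the arc and clear it.

servo_tool(targets=[{"slide":[-0.15,0,0],"dr":[0,0,0]},{"slide":[-0.15,0,0],"dr":[0,0,0]},{"slide":[-0.15,0,0],"dr":[0,0,0]},{"slide":[-0.15,0,-0.02],"dr":[0,0,0]},{"slide":[-0.15,0,-0.03],"dr":[0,0,0]},{"slide":[-0.15,0,-0.03],"dr":[0,0,0]},{"slide":[-0.15,0,-0.035],"dr":[0,0,0]},{"slide":[-0.15,0,-0.045],"dr":[0,0,0]},{"slide":[-0.15,0,-0.05],"dr":[0,0,0]},{"slide":[-0.15,0,-0.05],"dr":[0,0,0]},{"slide":[-0.15,0,-0.055],"dr":[0,0,0]},{"slide":[-0.15,0,-0.056],"dr":[0,0,0]},{"slide":[-0.15,0,-0.056],"dr":[0,0,0]},{"slide":[-0.15,0,0],"dr":[0,0,0]},{"slide":[-0.2,0,0],"dr":[0,0,0]},{"slide":[-0.2,0,0],"dr":[0,0,0]},{"slide":[0,0,0],"dr":[0,0,0]},{"slide":[0,0,0],"dr":[0,0,0]},{"slide":[0,0,0],"dr":[0,0,0]},{"slide":[0,0,0],"dr":[0,0,0]}])

```text
t: 18.63
ee_pos: [510.0, -63.8, 147.0]
tool_rot: [[-0.001, 0.998, -0.067], [-0.0, -0.067, -0.998], [-1.0, -0.001, 0.0]]
wrist_force: [-0.3, 0.2, -0.5]
opening: -0.0
```

Run:
```python
from h import *
np.set_printoptions(precision=4,suppress=True)
for c in ['scene','side','wrist']:
  im=optics.read_camera(c); cv2.imwrite(f"pics/{c}9.png",im[:,:,::-1])
s=env.sense(); print(s['t'],s['ee_pos'],s['opening'],s['wrist_force'])
a=cv2.imread('pics/scene9.png'); b=cv2.imread('pics/side9.png')
z=lambda im,x,y,w,h,k:cv2.resize(im[y:y+h,x:x+w],None,fx=k,fy=k,interpolation=cv2.INTER_CUBIC)
cv2.imwrite('pics/z9.png',np.hstack([z(a,300,180,130,180,3),z(b,240,210,130,180,3)]))
```

```text
18.7833 [510.1839 -63.6819 147.122 ] -0.26848460876232244 [0.2114 0.1555 0.6195]
```

View pics/z9.png

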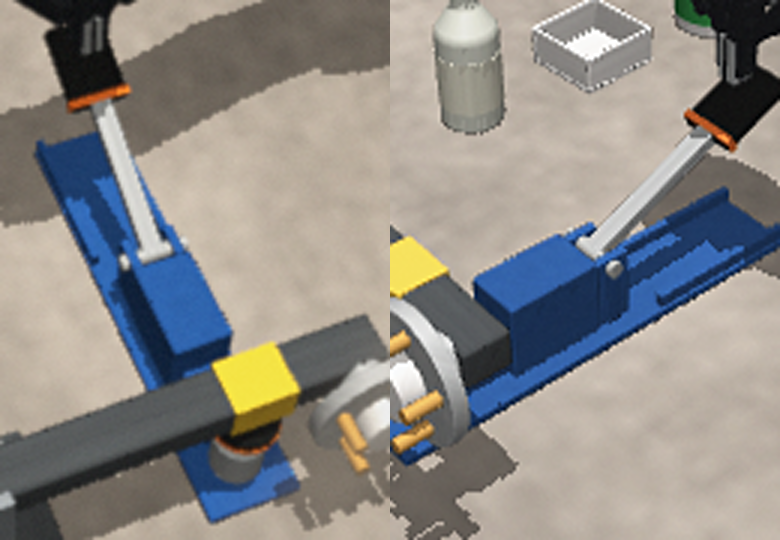

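View pics/wrist9.png

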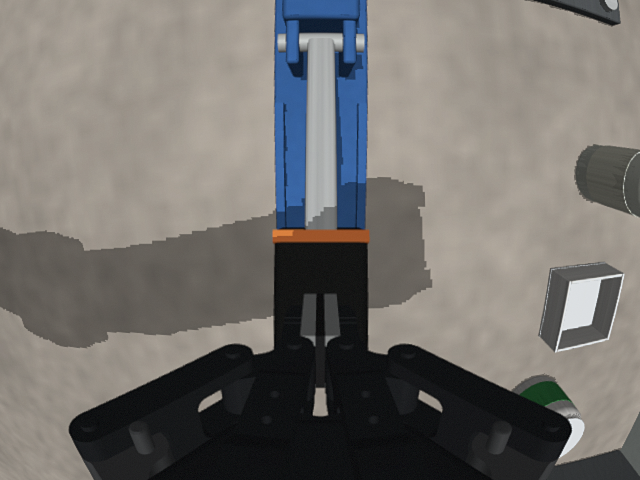

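The arm is back down, the handle is fully up and the jack has not moved. Now the second push: the same 2.5 units down along the arc.

servo_tool(targets=[{"slide":[0.2,0,0],"dr":[0,0,0]},{"slide":[0.2,0,0],"dr":[0,0,0]},{"slide":[0.15,0,0],"dr":[0,0,0]},{"slide":[0.15,0,0.056],"dr":[0,0,0]},{"slide":[0.15,0,0.056],"dr":[0,0,0]},{"slide":[0.15,0,0.055],"dr":[0,0,0]},{"slide":[0.15,0,0.05],"dr":[0,0,0]},{"slide":[0.15,0,0.05],"dr":[0,0,0]},{"slide":[0.15,0,0.045],"dr":[0,0,0]},{"slide":[0.15,0,0.035],"dr":[0,0,0]},{"slide":[0.15,0,0.03],"dr":[0,0,0]},{"slide":[0.15,0,0.03],"dr":[0,0,0]},{"slide":[0.15,0,0.02],"dr":[0,0,0]},{"slide":[0.15,0,0],"dr":[0,0,0]},{"slide":[0.15,0,0],"dr":[0,0,0]},{"slide":[0.1,0,0],"dr":[0,0,0]},{"slide":[0.05,0,0],"dr":[0,0,0]},{"slide":[0,0,0],"dr":[0,0,0]},{"slide":[0,0,0],"dr":[0,0,0]},{"slide":[0,0,0],"dr":[0,0,0]}])

```text
t: 20.45
ee_pos: [509.8, -79.0, 48.8]
tool_rot: [[0.001, 0.998, -0.065], [0.001, -0.065, -0.998], [-1.0, 0.001, -0.001]]
wrist_force: [-5.6, 5.6, 22.3]
opening: -0.2
```

Run:
```python
from h import *
np.set_printoptions(precision=4,suppress=True)
for c in ['scene','side','wrist']:
  im=optics.read_camera(c); cv2.imwrite(f"pics/{c}10.png",im[:,:,::-1])
s=env.sense(); print(s['t'],s['ee_pos'],s['opening'],s['wrist_force'])
a=cv2.imread('pics/scene10.png'); b=cv2.imread('pics/side10.png')
z=lambda im,x,y,w,h,k:cv2.resize(im[y:y+h,x:x+w],None,fx=k,fy=k,interpolation=cv2.INTER_CUBIC)
cv2.imwrite('pics/z10.png',np.hstack([z(a,300,180,130,180,3),z(b,220,220,130,180,3)]))
```

```text
20.6 [509.7697 -79.0093  48.7926] 0.23216258507830925 [-6.0333  6.0662 22.6663]
```

View pics/z10.png

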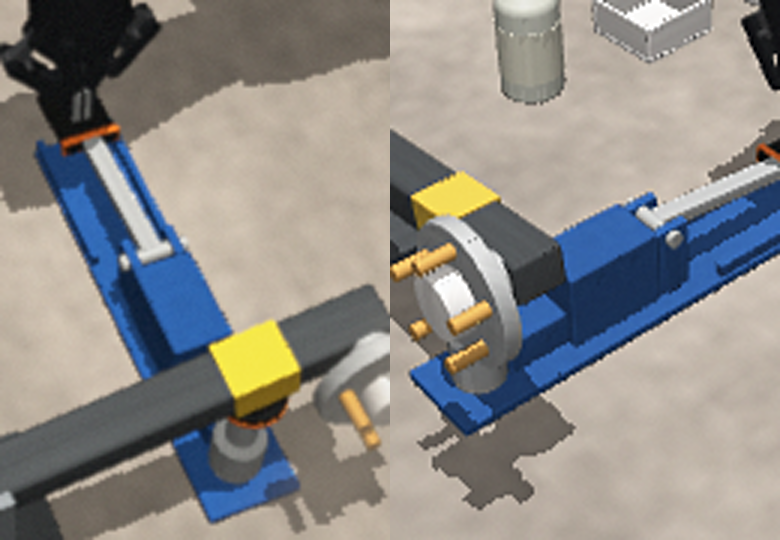

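The picture matches the first full stroke: the arm is raised on the saddle, the tool is at z 48.8 and about 22 N holds the paddle at its stop. I hand it in.

```bash
python3 -c "
from bench import env
print(env.sign_off()); s=env.sense(); print(s['t'],s['ee_pos'],s['wrist_force'])"
```

```text
the job is handed in; nothing more can be done
None
the job is handed in; nothing more can be done
```

I set the jack under the lift point, pumped it once, pushed the handle down again, and handed the job in at about 20.6 s, still holding it. The sign-off gives no verdict, so I don't know how it was judged.

- **Placement:** I gripped the jack by its block, carried it about 7 mm off the bench and turned it square to the arm. I slid the saddle in under the lift point, set it down and let go. The scene and side cameras and the tool pose put the saddle within about 1 mm of the lift point.
- **Disagreement:** The wrist view put the saddle about 5 mm too far in. That is still inside the 15 mm limit, so I did not correct it.
- **Pumping:** With closed fingers I pushed the paddle to its stop, which took about 20 N, and the pictures show the arm rising on the saddle. I then let the handle come fully up, and the arm came back down.
- **Last check:** Before handing in, the tool was at 48.8 mm with about 22 N on the paddle, which is the stop height (49 mm). The arm was raised on the saddle, and the jack looked flat and unmoved between strokes. The robot did not touch the trailer arm, and I saw no sign that the other things had moved, but I did not re-measure them.

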